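# Set the grinder's adjusting collar to the long line and lock it

## Task

Push the upright tab of the grinder's adjusting collar round with the fingers until the collar's white index line meets the one long line on the scale, and let it rest there. Then press the black lock plunger in the middle of the collar fully down, with the index still on the line. Only push: do not pinch the tab between the fingers, and do not move or lift the loose parts and tools lying around.

Things in the scene. Friction and masses are not known exactly. Their poses are not given: they have to be found in the camera images.
- carrier: the adjusting unit, bolted down, its axis vertical: grey square base plate 206x206x14 mm, on it a bare aluminium scale disc of radius 100 mm (top at 24 mm), on that the turning dark steel collar; in the middle a fixed sleeve of radius 24 mm up to 58 mm. Origin: centre of the underside; -x is the front, roughly toward the robot
- carrier_axis (a point): point on the vertical axis about which the collar turns, at the height of the collar's top (36 mm above the bench). The collar has a flange of radius 76 mm (top at 28.5 mm) and a knurled crown of radius 67 mm (top at 36 mm). Mind a black lead that hangs taut from the ceiling past the bench front at x = 0.39, y = 0.05 m: it is solid, and the arm must fold in to swing past it
- tab_center (a point): centre of the upright steel thumb tab on the collar: 17 mm thick along the turning direction (point y axis), 20 mm radially (-x points outward), 56 mm from the axis, from 36 to 62 mm above the bench. About 3 N on a side of the tab turns the collar; it has friction only, no spring or clicks, and stays where it is left
- index_mark (a point): the collar's index: outer end of the white 5 mm wide line on its crown and flange, radially in line with the tab, 77 mm from the axis, 29 mm above the bench
- target_line (a point): inner end of the one long line on the scale disc (21 mm long, 5 mm wide; the other 12 lines are 7 mm long and 1.6 mm wide, 0.16 rad apart, six on each side of it), 77 mm from the axis, 26 mm above the bench. The scale does not move; it is set differently at each start
- collar (a joint): angle of the collar on the base (rad, -1.6 to 1.6), growing counter-clockwise seen from above; at 0 the tab is at the base's front (-x of carrier_axis). It starts 0.4 to 1.9 rad counter-clockwise of the target
- plunger_top (a point): centre of the flat top of the round black lock plunger, 36 mm across, in the middle of the collar on its axis; 78 mm above the bench when up, pressed straight down
- lock_plunger (a joint): travel of the lock plunger (m): 0 up (unlocked), 0.008 fully down (locked). About 4 N moves it; it stays where it is left and does not turn with the collar. It does not hold the collar against a push
- grinder_burr: grey conical grinder burr, 50 mm across, 20 mm high; loose bystander on the bench near the unit; origin at the centre of its underside
- brew_gasket: pale rubber ring gasket, 58 mm across, 9 mm high; loose bystander on the bench near the unit; origin at the centre of its underside
- spanner: small steel spanner lying flat, 126x20x5 mm; loose bystander on the bench near the unit; origin at the centre of its underside
- solenoid_valve: cream plastic solenoid valve, 40x55x21 mm; loose bystander on the bench near the unit; origin at the centre of its underside
- screw_cap0: ribbed screw cap, 24 mm across, 14 mm high; loose bystander on the bench near the unit; origin at the centre of its underside
- spudger: cream plastic pry tool lying flat, 130x14x6 mm; loose bystander on the bench near the unit; origin at the centre of its underside

How it is judged:
On the way, in this order (a step that is already met when the one before it is completed fails the run):
1. the index line rests on the long line while the plunger is still up (horizontal distance between index_mark and target_line below 0.004 m and velocity of joint collar between -0.02 and 0.02 rad/s and value of joint lock_plunger below 0.002 m), for 0.3 s.
2. the lock plunger is fully down, the index still on the line (horizontal distance between index_mark and target_line below 0.004 m and value of joint lock_plunger above 0.0065 m), for 0.2 s.
At the end, for the whole second after the job is handed in: index line within 4 mm of the long line (at 77 mm radius) and at rest, lock plunger at least 6.5 mm of its 8 mm down (all of step 2 and velocity of joint collar between -0.02 and 0.02 rad/s); the robot touches nothing.
It fails at once if the tab is pinched between the fingers (both its cheeks pressed at once) (contact force between the fingers and collar_c3 above 1 N and contact force between the fingers and collar_c4 above 1 N).
It fails at once if a loose part or tool by the unit is moved more than 15 mm, or lifted (distance of any of grinder_burr, brew_gasket, spanner, solenoid_valve, screw_cap0, spudger from where it was at the start of the episode above 0.015 m).
It also fails if it takes over 54 s, if anything falls off the work surface, if the arm or the gripper's body presses on something with over 40 N, if the wrist force passes 120 N, or if a joint passes its speed limit or range.

## Robot

A 6-joint arm with a two-finger parallel gripper is mounted at the origin on a cart in front of the work surface, level with it; the furniture and walls round the work are solid. World frame = base frame: x ahead of the robot, y to its left, z up, the work surface at z = 0. Lengths are in m, angles in rad, forces in N, time in s.
With the tool pointing down it reaches from about 0.35 to 0.975 m from the base axis. Payload 4.9 kg.
Tool frame: the origin (TCP) lies midway between the tips of the shut fingers; the grasp point (between the pads) lies 19 mm behind it; z points along the fingers, y is the line along which they close (so a half turn about z gives the same grasp; the last joint's range is limited). The gripper opens to 85 mm and grips with 20 to 120 N. Pads are 22 mm wide; open, the fingers measure 114 mm over their backs; the gripper's body (76 mm by 85 mm) begins 54 mm behind the grasp point. The pads swing forward as they close: fully open they stand 13 mm farther back than shut.
Start: joints at [-1.234, 0.053, 1.613, -0, 1.476, -0.119], TCP at [0.275, -0.561, 0.231] pointing down, gripper open.
Joint ranges: [-3.01, 3.01], [-1.01, 2.22], [0.06, 2.58], [-1.02, 4.17], [0.09, 2.62], [-3.14, 3.14]. Speed limits (rad/s): [2.57, 2.57, 3.14, 3.14, 3.14, 3.14].

## Interface

Orientations are given as a unit quaternion [w, x, y, z].
In Python, from plant import state, grab_frame, job_done, cut_out, place_of gives the robot as it stands.
- The arm moves only by the tool jog_arm, never from a script. Its argument "motion" is text: rows parted by semicolons, each of 7 numbers parted by spaces: the opening in per cent of the stroke, from 0 (shut) to 100 (fully open), then the shift along the tool's x, y, z as a fraction of full scale, then the turn, a rotation vector about the tool's x, y, z as a fraction of full scale. A call has exactly 5 rows; each row is the pose to reach, as a shift and turn from the pose commanded when the call began, along the tool's axes at that moment; what a row does not reach only later rows make up. Full scale, the value 1, is 50 cm for a shift and 1.5 rad for a turn. A row lasts 1/8 s, in which the tool goes at most 62.5 mm and 10.7 degrees, less where a joint would pass 70% of its speed; a pose out of reach is approached as far as the arm can. A call with a number of a shift or a turn outside -1 to 1 is refused whole. A call with a gripper value outside its range is refused whole. The fingers move at their own pace and stop on an object; the grip force is fixed at half the most. Time passes only in rows, so rows that repeat a pose let the fingers close, or fill a call up. It gives the time, the measured TCP pose, the force, the opening and the grip force at its end, in the units of the state.
- state(): the state, without advancing time (a new reading comes with each control period).
- grab_frame(name): name is "side" or "top"; returns a dict with "color" (480x640x3 uint8, red, green, blue), "range_z" (480x640 float32, m along the optical axis (not along the pixel's ray), 0 where there is no reading), "intrinsics" (3x3 intrinsics, pixels), "world_from_camera" (4x4, takes a point from camera to world coordinates). Camera axes: x right, y up, looking along -z (the intrinsics and any distortion apply to the point x, -y, -z); pixel columns grow to the right and rows downward; lengths in m; the calibration is good to about 2 mm. A picture is of the moment at which its call begins.
- job_done(): hands the job in; it is judged then, once.
Trained networks look in the newest picture that a camera, given by its name, has taken for a name from the list of things; names that differ only in an ending like _2 or _b are one class to them, and where a whole thing is asked for, a point or a joint stands for the part that bears it (a point fixed in the world has none). Each returns a list of dicts, best first, with "p" (0 to 1); they miss things now and then, are a little off and sometimes report something else, mostly with a low value. They report only what shows in the picture. A call takes as long as a camera call.
- cut_out(camera, thing): "pixels" (480x640 bool, what is visible of it).
- place_of(camera, thing): "at" ([x, y, z] in m, in world coordinates, good to about 4 mm: a listed point, or the origin of a listed thing).
The state is a dict: "time": time; "joint_pos": joint angles; "joint_vel": joint speeds; "joint_efforts": joint torques, N m; "tool_pos": TCP position; "tool_rot": TCP orientation; "contact_force": force on the tool from outside, world axes, zero at the start; "ft_torque": the same for the moment, N m; "gripper_width": opening from 0.0 (shut) to 1.0 (fully open); "grasp_force": force on a finger pad.
Only numpy, scipy, OpenCV 4.12 (cv2) and the standard library are available. Lean on these libraries where they do the work, as an engineer would, in place of code of your own. Each camera call takes 0.05 s, during which the arm holds its last target. There are 200 camera calls.

## Working session

There is one attempt and no reset: what is moved stays moved. The work goes in short steps, Python scripts to look and compute and a tool call to move; the robot and the scene stay as the last step left them, time stands still between calls to the robot, and variables do not carry over. Pictures are saved under pics/ and viewed, at most 10 in all, crops included, and the job is handed in when it is done.

Besides the shell and the picture viewer there is one more tool, called after "Request:" by a JSON object that holds its "name" and its "arguments". jog_arm: Moves the arm, as the interface text tells. Shift numbers are shares of 50 cm and turn numbers shares of 1.5 rad, none past 1 either way. Its arguments: {"type":"object","properties":{"motion":{"type":"string"}},"required":["motion"]}

```bash
mkdir -p pics
cat > h.py <<'E'
import numpy as np, cv2
from plant import *
def pts(f):
    K=np.array(f["intrinsics"]);T=np.array(f["world_from_camera"]);z=f["range_z"]
    v,u=np.mgrid[:480,:640]
    p=np.stack([(u-K[0,2])/K[0,0]*z,-(v-K[1,2])/K[1,1]*z,-z,np.ones_like(z)],-1)
    return (p@T.T)[...,:3]
def proj(f,p):
    K=np.array(f["intrinsics"]);T=np.linalg.inv(np.array(f["world_from_camera"]))
    c=T@np.r_[p,1]; return K[0,0]*c[0]/-c[2]+K[0,2],K[1,2]+K[1,1]*c[1]/c[2]
E
python3 - <<'E'
from h import *
for c in("top","side"):
    f=grab_frame(c); cv2.imwrite(f"pics/{c}0.png",f["color"][...,::-1])
    print(c,np.round(f["world_from_camera"],3).tolist())
    for n in("carrier","carrier_axis","tab_center","index_mark","target_line","plunger_top","grinder_burr","brew_gasket","spanner","solenoid_valve","screw_cap0","spudger"):
        r=place_of(c,n); print(n,[(np.round(d["at"],3).tolist(),round(d["p"],2)) for d in r[:2]], [np.round(proj(f,d["at"])).tolist() for d in r[:1]])
s=state(); print(s["time"],s["tool_pos"],s["tool_rot"])
E
```

```text
top [[0.023, 0.998, -0.056, 0.531], [-0.999, 0.024, 0.022, 0.304], [0.023, 0.056, 0.998, 1.02], [0.0, 0.0, 0.0, 1.0]]
carrier [([0.582, 0.363, 0.003], 0.82), ([0.642, 0.205, 0.001], 0.27)] [[274.0, 242.0]]
carrier_axis [([0.585, 0.361, 0.032], 0.79), ([0.556, 0.208, 0.003], 0.44)] [[274.0, 240.0]]
tab_center [([0.535, 0.346, 0.05], 0.82)] [[280.0, 266.0]]
index_mark [([0.512, 0.334, 0.033], 0.95)] [[287.0, 278.0]]
target_line [([0.507, 0.378, 0.029], 0.93)] [[264.0, 280.0]]
plunger_top [([0.583, 0.361, 0.079], 0.54)] [[272.0, 240.0]]
grinder_burr [([0.634, 0.11, -0.0], 0.79)] [[400.0, 220.0]]
brew_gasket [([0.557, 0.207, -0.0], 0.73)] [[351.0, 256.0]]
spanner [([0.571, 0.492, -0.002], 0.53)] [[209.0, 246.0]]
solenoid_valve [([0.642, 0.207, 0.0], 0.85)] [[352.0, 214.0]]
screw_cap0 [([0.501, 0.224, 0.003], 0.46)] [[342.0, 284.0]]
spudger [([0.55, 0.155, -0.001], 0.97), ([0.557, 0.209, 0.0], 0.39)] [[377.0, 261.0]]
side [[0.802, 0.313, -0.509, 0.191], [-0.597, 0.394, -0.699, -0.304], [-0.018, 0.864, 0.503, 0.525], [0.0, 0.0, 0.0, 1.0]]
carrier [([0.579, 0.36, -0.005], 0.69)] [[275.0, 28
[... 202 characters left out ...]
[[245.0, 286.0]]
target_line [([0.508, 0.377, 0.028], 0.74), ([0.584, 0.361, 0.04], 0.25)] [[233.0, 275.0]]
plunger_top [([0.586, 0.362, 0.078], 0.78)] [[274.0, 239.0]]
grinder_burr [([0.632, 0.111, -0.001], 0.69)] [[394.0, 341.0]]
brew_gasket [([0.563, 0.21, 0.002], 0.82)] [[317.0, 324.0]]
spanner [([0.575, 0.495, 0.002], 0.52)] [[235.0, 247.0]]
solenoid_valve [([0.642, 0.206, -0.002], 0.85), ([0.57, 0.488, -0.001], 0.74)] [[357.0, 308.0]]
screw_cap0 [([0.5, 0.225, -0.002], 0.74)] [[278.0, 337.0]]
spudger [([0.645, 0.204, -0.001], 0.75), ([0.554, 0.155, 0.004], 0.74)] [[360.0, 307.0]]
1.3 [ 0.27509731 -0.56117891  0.23132732] [ 7.22648258e-06  9.74143779e-01  2.25928964e-01 -9.09443161e-06]
```

Run:
```python
import cv2,numpy as np
a=cv2.imread("pics/top0.png");b=cv2.imread("pics/side0.png")
cv2.imwrite("pics/full.png",np.hstack([cv2.resize(a,(400,300)),cv2.resize(b,(400,300))]))
cv2.imwrite("pics/crop0.png",np.hstack([cv2.resize(a[190:300,210:340],(400,338),interpolation=3),cv2.resize(b[210:320,205:335],(400,338),interpolation=3)]))
```

```text
(no output)
```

View pics/full.png

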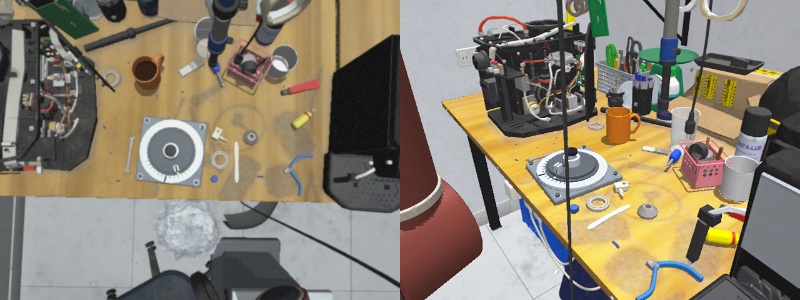

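View pics/crop0.png

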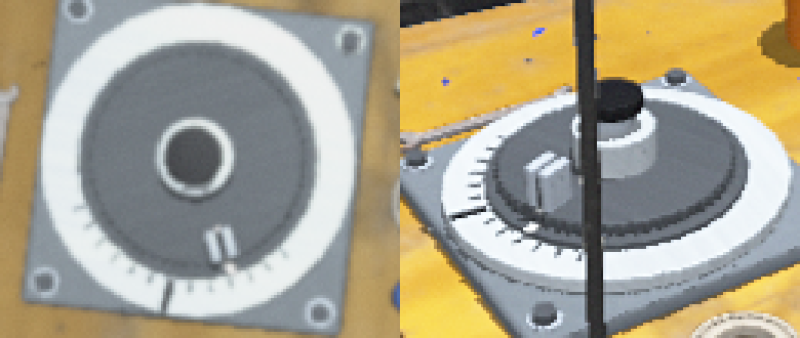

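The top crop shows the tab at full-frame px (281,269), right of the long line at (264,287), with the plunger at (272,241). The collar therefore has to turn about 0.56 rad clockwise. I'll fold the arm in first.

Request:
{"name": "jog_arm", "arguments": {"motion": "0 0 -0.11 -0.04 0 0 0; 0 0 -0.22 -0.08 0 0 0; 0 0 -0.33 -0.12 0 0 0; 0 0 -0.44 -0.16 0 0 0; 0 0 -0.54 -0.2 0 0 0"}}

```text
time: 1.92
tool_pos: [0.1556, -0.3171, 0.332]
tool_rot: [0.0, 0.974, 0.226, -0.0]
contact_force: [-0.6, 0.5, 1.5]
gripper_width: -0.002
grasp_force: 0.0
```

```bash
python3 -c "
from h import *
s=state();print(s['time'],np.round(s['joint_pos'],3),s['tool_pos'],s['tool_rot'])"
```

```text
1.925 [-1.326 -0.688  2.032 -0.     1.797 -0.211] [ 0.15559239 -0.31705685  0.3320308 ] [ 3.92666924e-04  9.74117703e-01  2.26041023e-01 -4.84491338e-05]
```

```bash
cat >> h.py <<'E'
from scipy.spatial.transform import Rotation as R
def ry(): # commanded frame (pointing down assumed): yaw of tool y
    w,x,y,z=state()["tool_rot"]; return R.from_quat([x,y,z,w])
def rows(wps,p0=None,opening=0):
    """wps: (x,y,z,yaw of tool y)"""
    s=state(); p0=s["tool_pos"] if p0 is None else p0; r=ry(); out=[]
    m=r.as_matrix(); yaw0=np.arctan2(m[1,1],m[0,1])
    for x,y,z,a in wps:
        d=m.T@(np.array([x,y,z])-p0)/.5; t=-((a-yaw0+np.pi)%(2*np.pi)-np.pi)/1.5
        out.append(f"{opening} {d[0]:.3f} {d[1]:.3f} {d[2]:.3f} 0 0 {t:.3f}")
    print("; ".join(out))
E
python3 -c "
from h import *
az=[-1.0,-.82,-.64,-.46,-.28]
rows([(r*np.cos(a),r*np.sin(a),z,a) for a,r,z in zip(az,[.325,.295,.28,.28,.28],[.34,.36,.36,.36,.36])])"
```

```text
0 0.074 -0.061 -0.016 0 0 -0.077; 0 0.171 -0.142 -0.056 0 0 -0.197; 0 0.256 -0.208 -0.056 0 0 -0.317; 0 0.341 -0.262 -0.056 0 0 -0.437; 0 0.415 -0.330 -0.056 0 0 -0.557
```

Request:
{"name": "jog_arm", "arguments": {"motion": "0 0.074 -0.061 -0.016 0 0 -0.077; 0 0.171 -0.142 -0.056 0 0 -0.197; 0 0.256 -0.208 -0.056 0 0 -0.317; 0 0.341 -0.262 -0.056 0 0 -0.437; 0 0.415 -0.33 -0.056 0 0 -0.557"}}

```text
time: 2.55
tool_pos: [0.2703, -0.0777, 0.3595]
tool_rot: [0.001, 0.797, 0.604, 0.0]
contact_force: [0.7, -0.4, -0.1]
gripper_width: -0.003
grasp_force: 0.0
```

```bash
python3 -c "
from h import *
s=state();print(np.round(s['joint_pos'],3),np.round(s['tool_pos'],3))
f=grab_frame('top');cv2.imwrite('pics/t1.png',f['color'][...,::-1])
az=[-.1,.08,.26,.44,.55]
rows([(r*np.cos(a),r*np.sin(a),.36,a) for a,r in zip(az,[.28]*5)])"
```

```text
[-0.547 -0.892  2.09   0.     1.943 -0.273] [ 0.27  -0.078  0.36 ]
0 0.089 -0.009 0.000 0 0 -0.104; 0 0.186 -0.033 0.000 0 0 -0.224; 0 0.278 -0.075 0.001 0 0 -0.344; 0 0.361 -0.132 0.001 0 0 -0.464; 0 0.406 -0.174 0.001 0 0 -0.537
```

View pics/t1.png

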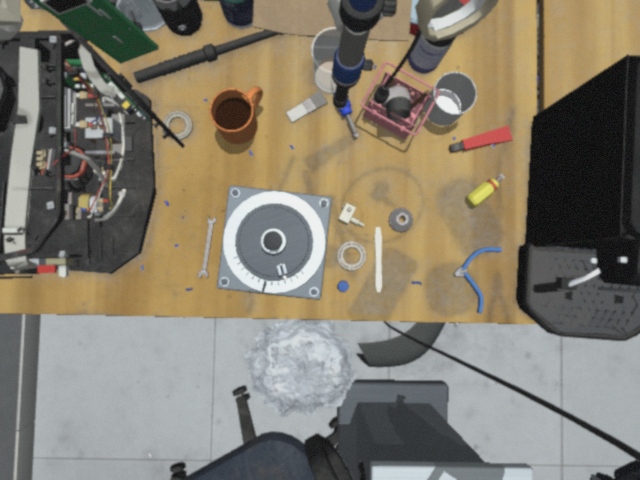

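The top view shows the unit unchanged, with the tab at (281,268) and the long line at (265,285). The black lead runs from (388,323) to the right edge, and the arm is folded in below the frame. Next is the swing past the lead.

Request:
{"name": "jog_arm", "arguments": {"motion": "0 0.089 -0.009 0 0 0 -0.104; 0 0.186 -0.033 0 0 0 -0.224; 0 0.278 -0.075 0 0 0 -0.344; 0 0.361 -0.132 0 0 0 -0.464; 0 0.406 -0.174 0 0 0 -0.537"}}

```text
time: 3.22
tool_pos: [0.2414, 0.1414, 0.3595]
tool_rot: [0.0, 0.496, 0.868, 0.0]
contact_force: [-0.9, 0.5, 0.5]
gripper_width: 0.002
grasp_force: 0.0
```

```bash
python3 -c "
from h import *
s=state();print(np.round(s['joint_pos'],3),np.round(s['tool_pos'],3),s['contact_force'])
f=grab_frame('side');cv2.imwrite('pics/s2.png',f['color'][...,::-1])
p0=s['tool_pos'];e=np.array([.5425,.313,.14]);w=[p0+(e-p0)*k for k in(.15,.3,.45,.6,.75)]
rows([(*(p[:2]),.36+(p0[2]-.36),.36) for p in w])"
```

```text
[ 0.261 -0.896  2.091  0.     1.946 -0.271] [0.241 0.141 0.359] [-0.87393706  0.48383404  0.48659892]
0 -0.006 0.104 0.001 0 0 0.119; 0 -0.008 0.208 0.001 0 0 0.119; 0 -0.011 0.312 0.001 0 0 0.119; 0 -0.013 0.416 0.001 0 0 0.119; 0 -0.015 0.520 0.001 0 0 0.119
```

View pics/s2.png

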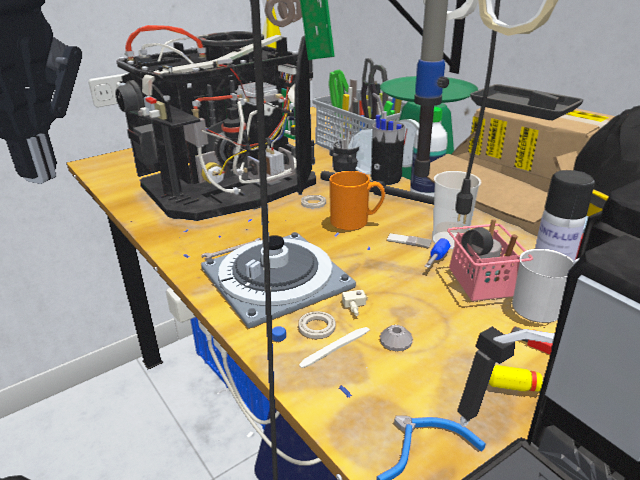

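The side view shows the gripper at (35,150), already left of the lead (x≈265), with the collar at (275,260) clear. I'll swing a little further left and then extend, so the forearm keeps away from the lead.

```bash
python3 -c "
from h import *
c=lambda r,a,z:(r*np.cos(a),r*np.sin(a),z,.36)
rows([c(.28,.7,.36),c(.28,.85,.36),c(.33,.82,.345),c(.38,.78,.32),c(.43,.73,.29)])"
```

```text
0 0.091 -0.007 -0.000 0 0 0.119; 0 0.172 -0.026 -0.000 0 0 0.119; 0 0.184 0.075 0.030 0 0 0.119; 0 0.182 0.178 0.080 0 0 0.119; 0 0.164 0.285 0.140 0 0 0.119
```

Request:
{"name": "jog_arm", "arguments": {"motion": "0 0.091 -0.007 0 0 0 0.119; 0 0.172 -0.026 0 0 0 0.119; 0 0.184 0.075 0.03 0 0 0.119; 0 0.182 0.178 0.08 0 0 0.119; 0 0.164 0.285 0.14 0 0 0.119"}}

```text
time: 3.9
tool_pos: [0.326, 0.2834, 0.2896]
tool_rot: [0.001, 0.574, 0.819, 0.001]
contact_force: [-0.7, -0.2, 0.5]
gripper_width: -0.004
grasp_force: 0.0
```

```bash
python3 -c "
from h import *
s=state();print(np.round(s['joint_pos'],3),np.round(s['tool_pos'],3),s['contact_force'])
rows([(.365,.295,.25,.36),(.42,.305,.21,.36),(.48,.310,.17,.36),(.535,.311,.13,.36),(.5435,.311,.11,.36)])"
```

```text
[ 0.543 -0.463  1.96   0.     1.642  0.195] [0.326 0.283 0.29 ] [-0.68783118 -0.19519355  0.48087564]
0 -0.005 0.081 0.079 0 0 -0.008; 0 -0.024 0.191 0.160 0 0 -0.008; 0 -0.055 0.307 0.240 0 0 -0.008; 0 -0.091 0.411 0.320 0 0 -0.008; 0 -0.097 0.427 0.360 0 0 -0.008
```

Request:
{"name": "jog_arm", "arguments": {"motion": "0 -0.005 0.081 0.079 0 0 0; 0 -0.024 0.191 0.16 0 0 0; 0 -0.055 0.307 0.24 0 0 0; 0 -0.091 0.411 0.32 0 0 0; 0 -0.097 0.427 0.36 0 0 0"}}

```text
time: 4.53
tool_pos: [0.5442, 0.3084, 0.1076]
tool_rot: [0.0, 0.575, 0.818, -0.0]
contact_force: [0.6, 0.1, -0.2]
gripper_width: -0.002
grasp_force: 0.0
```

Run:
```python
from h import *
s=state();print(np.round(s['joint_pos'],3),np.round(s['tool_pos'],3),s['contact_force'])
f=grab_frame('top');g=grab_frame('side')
cv2.imwrite('pics/c3.png',np.hstack([cv2.resize(f['color'][190:300,210:340,::-1],(400,338),interpolation=3),cv2.resize(g['color'][160:320,175:365,::-1],(400,338),interpolation=3)]))
for c in("top","side"):
  for n in("tab_center","index_mark","target_line","plunger_top"):
    print(c,n,[(np.round(d["at"],4).tolist(),round(d["p"],2)) for d in place_of(c,n)[:1]])
```

```text
[ 0.397  0.158  1.714 -0.     1.27   0.052] [0.544 0.308 0.108] [ 0.61167718  0.10139888 -0.16155116]
top tab_center [([0.5578, 0.2081, 0.0015], 0.46)]
top index_mark []
top target_line []
top plunger_top [([0.5846, 0.3647, 0.0789], 0.37)]
side tab_center [([0.5302, 0.3408, 0.0461], 0.86)]
side index_mark [([0.5093, 0.335, 0.0285], 0.7)]
side target_line [([0.5039, 0.3733, 0.0291], 0.76)]
side plunger_top [([0.5841, 0.366, 0.0776], 0.54)]
```

View pics/c3.png

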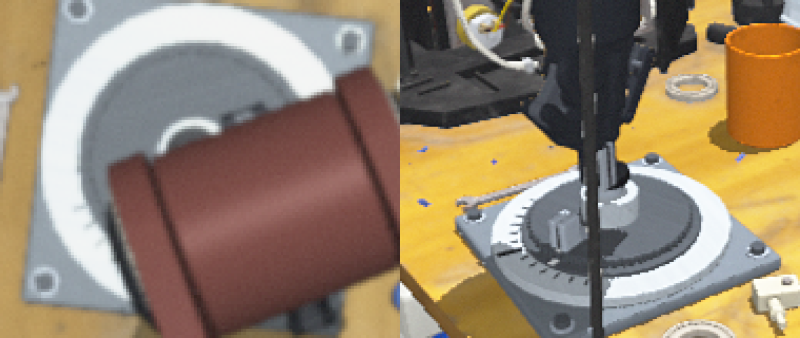

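The top view is blocked by the red forearm. The side view shows the fingers at crop (605,165), behind the tab at (565,228) and ready to descend. Next I go down and start the push.

```bash
cat >> h.py <<'E'
C=np.array([.5845,.3625])
def fp(th,t,z=.046,r=.056):
    p=C-r*np.array([np.cos(th),np.sin(th)])+t*np.array([np.sin(th),-np.cos(th)]); return (*p,z,th)
E
python3 -c "
from h import *
s=state();print(np.round(s['tool_pos'],4))
rows([fp(.36,.034,.07),fp(.36,.034),fp(.36,.027),fp(.36,.0215),fp(.33,.0195)])"
```

```text
[0.5418 0.31   0.1112]
0 0.000 0.005 0.083 0 0 -0.008; 0 0.000 0.005 0.131 0 0 -0.008; 0 0.014 0.004 0.131 0 0 -0.008; 0 0.025 0.004 0.131 0 0 -0.008; 0 0.033 0.003 0.131 0 0 0.012
```

Request:
{"name": "jog_arm", "arguments": {"motion": "0 0 0.005 0.083 0 0 0; 0 0 0.005 0.131 0 0 0; 0 0.014 0.004 0.131 0 0 0; 0 0.025 0.004 0.131 0 0 0; 0 0.033 0.003 0.131 0 0 0.012"}}

```text
time: 5.65
tool_pos: [0.5386, 0.3263, 0.0461]
tool_rot: [0.001, 0.582, 0.813, 0.001]
contact_force: [1.2, -2.9, 1.4]
gripper_width: 0.008
grasp_force: 1.7
```

Run:
```python
from h import *
g=grab_frame('side');g=grab_frame('side')
s=state();print(s['time'],np.round(s['tool_pos'],4),s['contact_force'])
for n in("tab_center","index_mark","target_line"):
    print(n,[(np.round(d["at"],4).tolist(),round(d["p"],2)) for d in place_of('side',n)[:1]])
rows([fp(a,.0195) for a in (.27,.22,.17,.12,.08)])
```

```text
5.75 [0.5383 0.3264 0.0456] [ 0.66284251 -0.1458756   0.72559061]
tab_center [([0.5287, 0.3439, 0.0432], 0.61)]
index_mark [([0.5105, 0.3355, 0.0287], 0.69)]
target_line [([0.5073, 0.3766, 0.0274], 0.68)]
0 0.007 -0.002 -0.003 0 0 0.040; 0 0.013 -0.003 -0.003 0 0 0.073; 0 0.019 -0.004 -0.003 0 0 0.106; 0 0.024 -0.005 -0.003 0 0 0.140; 0 0.029 -0.006 -0.003 0 0 0.166
```

Request:
{"name": "jog_arm", "arguments": {"motion": "0 0.007 -0.002 0 0 0 0.04; 0 0.013 -0.003 0 0 0 0.073; 0 0.019 -0.004 0 0 0 0.106; 0 0.024 -0.005 0 0 0 0.14; 0 0.029 -0.006 0 0 0 0.166"}}

```text
time: 6.52
tool_pos: [0.5305, 0.3374, 0.0442]
tool_rot: [0.001, 0.679, 0.734, -0.0]
contact_force: [2.2, -3.4, 1.2]
gripper_width: -0.0
grasp_force: 1.6
```

Run:
```python
from h import *
g=grab_frame('side');g=grab_frame('side')
s=state();print(s['time'],np.round(s['tool_pos'],4),s['contact_force'])
for n in("tab_center","index_mark","target_line"):
    print(n,[(np.round(d["at"],4).tolist(),round(d["p"],2)) for d in place_of('side',n)[:1]])
cv2.imwrite('pics/c4.png',cv2.resize(g['color'][210:320,205:335,::-1],(780,660))[:600])
rows([fp(a,.0195) for a in (.04,0,-.04,-.08,-.11)])
```

```text
6.625 [0.5304 0.3378 0.0441] [ 1.30702591 -3.21746361  0.80373907]
tab_center [([0.526, 0.3542, 0.0438], 0.86)]
index_mark [([0.5049, 0.3574, 0.028], 0.96)]
target_line [([0.5058, 0.3774, 0.0301], 0.69)]
0 0.006 -0.002 -0.004 0 0 0.027; 0 0.011 -0.003 -0.004 0 0 0.054; 0 0.015 -0.004 -0.004 0 0 0.080; 0 0.020 -0.005 -0.004 0 0 0.107; 0 0.023 -0.006 -0.004 0 0 0.127
```

View pics/c4.png

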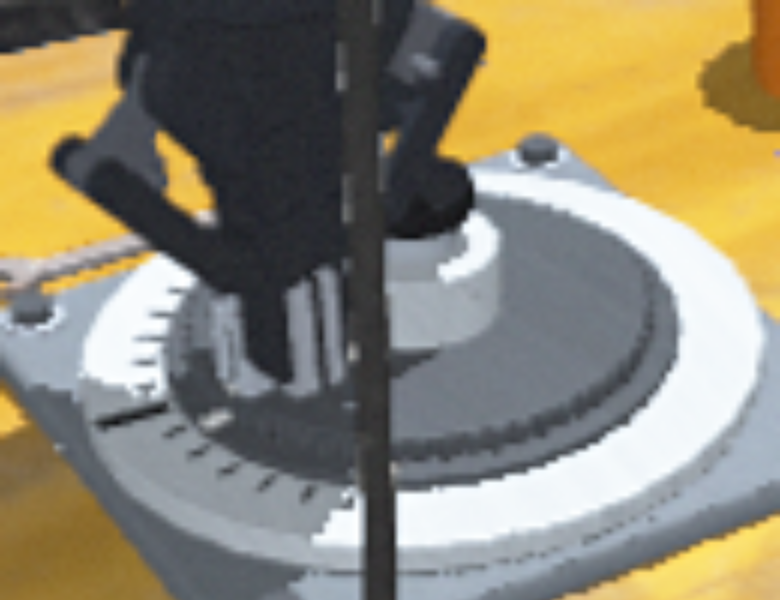

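The side crop shows the index end at (218,418) and the long line at (130,415), about 20 mm still to go. I'll keep pushing.

Request:
{"name": "jog_arm", "arguments": {"motion": "0 0.006 -0.002 -0.004 0 0 0.027; 0 0.011 -0.003 -0.004 0 0 0.054; 0 0.015 -0.004 -0.004 0 0 0.08; 0 0.02 -0.005 -0.004 0 0 0.107; 0 0.023 -0.006 -0.004 0 0 0.127"}}

```text
time: 7.4
tool_pos: [0.5258, 0.349, 0.0452]
tool_rot: [0.0, 0.745, 0.667, -0.001]
contact_force: [1.5, -2.8, -2.1]
gripper_width: -0.004
grasp_force: 1.4
```

Run:
```python
from h import *
g=grab_frame('side');g=grab_frame('side')
s=state();print(s['time'],np.round(s['tool_pos'],4),s['contact_force'])
for n in("tab_center","index_mark","target_line"):
    print(n,[(np.round(d["at"],4).tolist(),round(d["p"],2)) for d in place_of('side',n)[:1]])
cv2.imwrite('pics/c5.png',cv2.resize(g['color'][245:305,210:290,::-1],(800,600),interpolation=3))
rows([fp(a,.0195) for a in (-.11,-.13,-.15,-.17)])
```

```text
7.5 [0.5257 0.3492 0.0453] [ 1.141454   -2.484328   -0.51272657]
tab_center [([0.5264, 0.365, 0.0469], 0.71)]
index_mark [([0.5076, 0.3713, 0.0271], 0.65)]
target_line [([0.5063, 0.376, 0.0275], 0.61)]
0 0.000 0.002 -0.001 0 0 0.000; 0 0.003 0.001 -0.001 0 0 0.014; 0 0.005 0.001 -0.001 0 0 0.027; 0 0.007 -0.000 -0.001 0 0 0.040
```

View pics/c5.png

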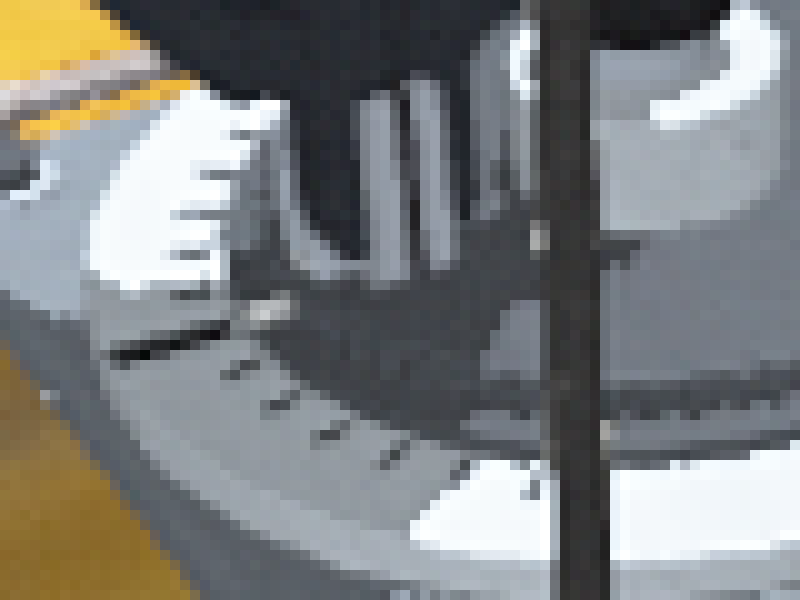

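The crop shows the white index mark at crop (245–295, 300–320), almost level with the inner end of the long line at (230,328). I'll measure the angle precisely by model projection.

Run:
```python
from h import *
g=grab_frame('side')
P=pts(g)
c=np.array([.5845,.3625])
rel=P[...,:2]-c
rad=np.hypot(*np.moveaxis(rel,-1,0)); th=np.arctan2(-rel[...,1],-rel[...,0]); z=P[...,2]
gray=g['color'].mean(-1)
# plunger/sleeve/disc fit: outer edge of disc top
m=(abs(z-.024)<.004)&(rad<.115)&(rad>.08)
print('z median scale',np.median(z[m]))
# long line: intensity-weighted angle on outer part
# project model: pixel rays to plane z
K=np.array(g["intrinsics"]);T=np.array(g["world_from_camera"])
def ray(u,v,h):
    d=T[:3,:3]@np.array([(u-K[0,2])/K[0,0],-(v-K[1,2])/K[1,1],-1]);o=T[:3,3];return (o+d*(h-o[2])/d[2])[:2]
def polar(u,v,h):
    r=ray(u,v,h)-c; return round(np.hypot(*r),4),round(np.arctan2(-r[1],-r[0]),4)
for n,u,v,h in [("t out",221.2,280.3,.0245),("t in",232.5,277.5,.0245),("idx outer",234.5,276.3,.0285),("idx in",238.8,275,.036),("idx mid",236.5,275.7,.03)]: print(n,polar(u,v,h))
for t in(-.1,-.15,-.2): print(t,[np.round(proj(g,[c[0]-r*np.cos(t),c[1]-r*np.sin(t),h]),1).tolist() for r,h in((.0765,.0285),(.068,.0285),(.0665,.036),(.055,.036),(.077,.024),(.098,.024))])
# circle fits: disc rim against shading; ticks radius
sub=g['color'][268:286,216:246]
print(gray[268:286,216:246].astype(int))
```

```text
z median scale 0.023925397960592454
t out (np.float64(0.0988), np.float64(-0.172))
t in (np.float64(0.0792), np.float64(-0.1577))
idx outer (np.float64(0.0767), np.float64(-0.1057))
idx in (np.float64(0.0736), np.float64(0.043))
idx mid (np.float64(0.0739), np.float64(-0.0751))
-0.1 [[234.7, 276.4], [239.3, 274.9], [239.7, 270.9], [246.0, 268.9], [234.7, 278.7], [223.2, 282.5]]
-0.15 [[233.9, 275.3], [238.6, 273.9], [239.0, 270.0], [245.3, 268.2], [233.9, 277.6], [222.1, 281.0]]
-0.2 [[233.2, 274.2], [237.9, 272.9], [238.4, 269.1], [244.8, 267.4], [233.1, 276.4], [221.2, 279.6]]
[[177 173 187 246 251 249 249 248 249 249 250 251 253 254 255 209 123 118
  120 110  82  62 126 152 143 108  59  34  41  39]
 [175 172 188 247 251 249 249 248 248 249 251 238 232 236 210 212 154 119
  128  96  76  63  89 154 153 155 116  60  44  37]
 [173 173 206 248 250 249 249 249 249 249 235 186 127 107 139 249 179  68
   74  65  65  68  85 153 146 161 160 116  57  32]
 [171 174 195 249 252 250 249 249 250 250 248 250 248 250 252 255 184  56
   61  67  65  73  71 120 154 169 165 158 140 132]
 [179 178 166 
[... 1036 characters left out ...]
151 153 153 154 156 158
  159 134 128  89  65  66  67  66  67  67  63  74]
 [ 98  95  94 109 143 107  77 132 149 148 149 155 154 157 153 155 156 118
   72  81 140 138  86  65  65  68  65  68  65  69]
 [101  97  95 100 137 152 146 154 157 154 152 153 150 152 152 158 105  80
  130 144 152 157 139  90  63  69  66  68  69  67]
 [ 97  99  96  90 132 148 156 157 154 150 151 151 152 152 153 153 145 144
  153 153 155 154 160 138  98  75  67  69  68  67]
 [ 93 101  99  95 115 139 151 156 155 153 151 151 151 154 154 152 155 154
  154 155 154 159 122  95 139 134 100  73  69  70]
 [ 88  97  98  98  94 134 148 154 154 154 152 150 154 152 150 152 155 152
  155 155 117  74  72 133 157 154 150 137  90  70]]
```

Request:
{"name": "jog_arm", "arguments": {"motion": "0 0.002 0 0 0 0 0.01; 0 0.004 -0.001 0 0 0 0.02; 0 0.006 -0.002 0 0 0 0.03; 0 0.007 -0.002 0 0 0 0.04; 0 0.007 -0.002 0 0 0 0.04"}}

```text
time: 8.32
tool_pos: [0.525, 0.3531, 0.0456]
tool_rot: [-0.0, 0.765, 0.644, -0.0]
contact_force: [-1.3, -3.6, -1.8]
gripper_width: -0.001
grasp_force: 1.4
```

Run:
```python
from h import *
g=grab_frame('side');g=grab_frame('side')
s=state();print(s['time'],np.round(s['tool_pos'],4),s['contact_force'])
for n in("tab_center","index_mark","target_line"):
    print(n,[(np.round(d["at"],4).tolist(),round(d["p"],2)) for d in place_of('side',n)[:1]])
print(g['color'].mean(-1)[270:284,218:246].astype(int))
rows([fp(-.172,.025),fp(-.172,.033),fp(-.172,.036),fp(-.172,.036,.1)])
```

```text
8.425 [0.525  0.3531 0.0457] [-1.65184354 -2.6502387  -2.41592755]
tab_center [([0.5275, 0.3706, 0.0454], 0.84)]
index_mark [([0.5078, 0.3731, 0.029], 0.73)]
target_line [([0.585, 0.3627, 0.0414], 0.64)]
[[208 249 251 249 249 249 249 250 237 190 129 115 140 222 144  57  63  65
   69  67 129 136 162 164 159 151 132 134]
 [197 250 254 252 251 251 253 253 253 253 253 193 247 210 100  61  62  68
   67  71  78  74 131 129 112  92 100 133]
 [169 178 181 248 254 255 224 180 180 184 187 162 180 167  98  58  64  63
   64  66  66  65  77  77  72  64  67 117]
 [152 145 146 174 186 186 162 151 148 151 154 133 106 143 123  71  77 110
  142 132  87  71  66  69  65  65  66  74]
 [161 157 149 154 148 151 150 154 155 103  75  84  84 139 154 170 179 185
  191 201 134  77  67  71  71  68  68  66]
 [158 153 153 156 151 153 153 153 155 148 142 147 147 154 156 162 168 154
  131 111  84  77  68  71  72  70  68  69]
 [119 148 155 153 152 153 154 156 156 157 156 157 160 159 140 119  95  80
   74  67  63  68  63  75  70  70  70  69]
 [108 147 156 154 154 153 156 158 156 161 142 112  88  72  55 131 108  66
   
[... 173 characters left out ...]
3 102  80  54  42  37  18  38  71 106 139 147 147 156 138
   85  65  67  66  67  66  65  77  76  67]
 [ 90 121 115  61  34  17  13  64  82 133 149 150 150 155 157 157 158 134
  110  77  64  67  68  66  66  69  68  59]
 [ 94 110 146 107  79 131 147 150 147 155 154 155 155 151 158 122  72  79
  136 120  75  65  66  68  70  67  62  68]
 [ 95  98 139 152 148 153 156 156 153 154 153 154 154 157 102  77 129 146
  155 153 134 102  72  68  68  67  68  68]
 [ 96  90 132 150 158 156 153 152 152 150 152 151 153 153 148 143 153 157
  152 159 156 154 121  79  71  73  65  66]]
0 -0.011 0.002 -0.001 0 0 0.001; 0 -0.027 0.002 -0.001 0 0 0.001; 0 -0.033 0.002 -0.001 0 0 0.001; 0 -0.033 0.002 -0.109 0 0 0.001
```

The side view gives the index at -0.178 rad against a target of -0.173. Next I'll back off and lift, then recheck.

Request:
{"name": "jog_arm", "arguments": {"motion": "0 -0.011 0.002 0 0 0 0; 0 -0.027 0.002 0 0 0 0; 0 -0.033 0.002 0 0 0 0; 0 -0.033 0.002 -0.1 0 0 0; 0 -0.033 0.002 -0.15 0 0 0"}}

```text
time: 9.2
tool_pos: [0.5249, 0.3371, 0.1239]
tool_rot: [0.0, 0.765, 0.644, 0.002]
contact_force: [0.9, 0.1, 0.5]
gripper_width: -0.002
grasp_force: 0.0
```

Run:
```python
from h import *
g=grab_frame('side');t=grab_frame('top');
s=state();print(s['time'],np.round(s['tool_pos'],4),s['contact_force'])
for c in('side','top'):
  for n in("tab_center","index_mark","target_line","plunger_top","carrier_axis"):
    print(n,[(np.round(d["at"],4).tolist(),round(d["p"],2)) for d in place_of(c,n)[:1]])
print(g['color'].mean(-1)[270:284,218:246].astype(int))
a=cv2.resize(g['color'][245:305,210:290,::-1],(400,300),interpolation=3);b=cv2.resize(t['color'][190:300,200:347,::-1],(400,300),interpolation=3)
cv2.imwrite('pics/c6.png',np.hstack([a,b]))
```

```text
9.3 [0.5262 0.3378 0.1255] [ 0.46977674  0.71839406 -0.74193438]
tab_center [([0.5308, 0.3674, 0.0452], 0.69)]
index_mark [([0.506, 0.3758, 0.0303], 0.74)]
target_line [([0.5074, 0.374, 0.0301], 0.94)]
plunger_top [([0.5892, 0.3625, 0.0806], 0.51)]
carrier_axis [([0.5541, 0.1526, 0.0018], 0.37)]
tab_center []
index_mark []
target_line []
plunger_top [([0.5867, 0.3634, 0.0769], 0.71)]
carrier_axis [([0.5818, 0.3615, 0.0357], 0.92)]
[[201 246 249 247 247 248 247 248 233 181 125 109 135 216 162 112 117 123
   87  63 127 134 156 161 159 164 157 119]
 [186 242 248 247 247 248 247 247 245 245 245 246 250 241 156 109 115 125
   80  65  77  75 126 123 105 117 128 113]
 [219 248 248 247 248 247 248 247 247 249 250 251 254 214 109 107  83  66
   56  57  60  60  75  73 106 119 119 123]
 [215 246 248 247 248 247 247 248 248 251 253 241 199 243 172 100 148 183
  251 189  81  67  63  67  72  76  74 107]
 [234 250 248 247 247 247 247 249 249 193 122 110 129 241 200 155 255 255
  255 251 129  76  67  67  66  64  63  75]
 [205 246 249 247 247 246 248 248 249 245 246 247 248 252 253 197 196 200
  186 
[... 273 characters left out ...]
123 205 199 181 181 186 143 140 117  74  50  31  23  10  57 113 143  94
   64  65  64  65  66  66  68  75  70  64]
 [117 143 150 116  99  75  49  41  31  16  35  70 103 135 145 147 153 134
   88  65  63  63  63  64  65  72  69  65]
 [119 111 110  59  32  18   8  65  75 130 147 146 149 150 150 154 153 133
  108  74  65  63  66  67  65  64  68  59]
 [164 129 139 105  77 129 146 142 145 150 151 151 150 152 151 119  67  78
  134 120  72  65  67  65  69  65  66  63]
 [172 123 129 148 143 153 153 150 151 150 149 147 150 153 102  73 123 139
  152 152 133  94  72  65  63  64  63  64]
 [165 150 141 145 153 154 149 149 147 150 149 149 152 155 141 141 149 151
  152 151 153 151 118  78  66  67  69  65]]
```

View pics/c6.png

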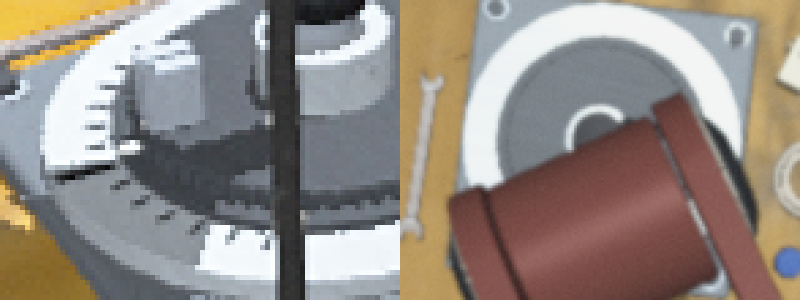

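The side crop shows the index at (130,147) next to the inner end of the long line at (113,167); the top view is covered by the forearm. The side view has the line within about 1–2 mm. There is plenty of time, so I'll fold back for a clear top view before locking.

```bash
python3 -c "
from h import *
rows([(.48,.33,.16,-.172),(.43,.325,.2,-.172),(.38,.31,.24,-.172),(.33,.29,.27,-.172),(.28,.27,.29,-.172)])"
```

```text
0 -0.027 -0.083 -0.080 0 0 0.001; 0 -0.054 -0.180 -0.160 0 0 0.001; 0 -0.101 -0.274 -0.240 0 0 0.001; 0 -0.157 -0.365 -0.300 0 0 0.001; 0 -0.213 -0.457 -0.340 0 0 0.001
```

Request:
{"name": "jog_arm", "arguments": {"motion": "0 -0.027 -0.083 -0.08 0 0 0; 0 -0.054 -0.18 -0.16 0 0 0; 0 -0.101 -0.274 -0.24 0 0 0; 0 -0.157 -0.365 -0.3 0 0 0; 0 -0.213 -0.457 -0.34 0 0 0"}}

```text
time: 10.42
tool_pos: [0.2791, 0.2699, 0.2926]
tool_rot: [0.0, 0.765, 0.645, 0.001]
contact_force: [-0.1, 0.5, 0.3]
gripper_width: 0.002
grasp_force: 0.0
```

```bash
cat > m.py <<'E'
from h import *
from scipy.optimize import least_squares
def fit(cam,n=6):
    f=grab_frame(cam)
    im=np.mean([f['color'].astype(float)]+[grab_frame(cam)['color'] for _ in range(n-1)],axis=0).mean(-1).astype(np.float32)
    K=np.array(f["intrinsics"]);T=np.linalg.inv(np.array(f["world_from_camera"]))
    def samp(c,r,t,h):
        P=np.stack([c[0]-r*np.cos(t),c[1]-r*np.sin(t),np.full(t.shape,h),np.ones(t.shape)],-1)@T.T
        return cv2.remap(im,(K[0,0]*P[...,0]/-P[...,2]+K[0,2]).astype(np.float32),(K[1,2]+K[1,1]*P[...,1]/P[...,2]).astype(np.float32),cv2.INTER_LINEAR)
    return f,im,samp
def polarmap(samp,c,name):
    # unrolled map: rows r .060...105, cols th -.6...3 ; heights per zone
    r,t=np.mgrid[.058:.106:.0005,-.6:.3:.005]
    z=lambda h:samp(c,r,t,h)
    M=np.where(r<.067,z(.036),np.where(r<.0765,z(.0285),z(.024)))
    cv2.imwrite(name,cv2.resize(M.clip(0,255).astype(np.uint8),(720,384),interpolation=cv2.INTER_NEAREST)); return r,t,M
def peak(x,y,w,sgn):
    y=sgn*(y-np.median(y)); i=np.argmax(y); m=abs(x-x[i])<w; yy=np.clip(y[m],0,None); return (x[m]*yy).sum()/yy.sum()
E
python3 - <<'E'
from m import *
s=state();print(s['time'],np.round(s['tool_pos'],3))
f,im,samp=fit('top')
# axis: fit scale disc outer edge (r=.1, z=.024) and plunger by maximising radial contrast
t=np.linspace(-np.pi,np.pi,360)
def cost(c): return -(samp(c,.097,t,.024)-samp(c,.1035,t,.024)).clip(0,120).mean()
g=[(cost((x,y)),x,y) for x in np.arange(.576,.594,.0005) for y in np.arange(.354,.372,.0005)]
g.sort(); c=np.mean([q[1:] for q in g[:8]],0); print('axis',c,g[0])
r,t2,M=polarmap(samp,c,'pics/p7.png')
x=t2[0]
for a,b in((.083,.098),(.085,.095)): print('target',peak(x,M[(r[:,0]>a)&(r[:,0]<b)].mean(0),.06,-1))
for a,b in((.0605,.066),(.069,.075)): print('index',peak(x,M[(r[:,0]>a)&(r[:,0]<b)].mean(0),.06,1))
for n in("tab_center","index_mark","target_line","plunger_top","carrier_axis"):
    print(n,[(np.round(d["at"],4).tolist(),round(d["p"],2)) for d in place_of('top',n)[:1]])
b=cv2.resize(f['color'][190:300,210:340,::-1],(454,384),interpolation=3)
cv2.imwrite('pics/c7.png',np.hstack([b,cv2.cvtColor(cv2.resize(cv2.imread('pics/p7.png',0),(346,384)),8)]))
E
```

```text
10.425 [0.279 0.27  0.293]
axis [0.58275 0.361  ] (np.float32(-87.492455), np.float64(0.5829999999999992), np.float64(0.361))
target -0.19784102087361954
target -0.19772924945209192
index -0.3197460582398843
index -0.20951035565967613
tab_center [([0.4979, 0.2216, 0.0013], 0.61)]
index_mark []
target_line [([0.5074, 0.3746, 0.0271], 0.95)]
plunger_top [([0.5835, 0.3623, 0.0778], 0.63)]
carrier_axis [([0.5836, 0.3615, 0.0364], 0.68)]
```

View pics/c7.png

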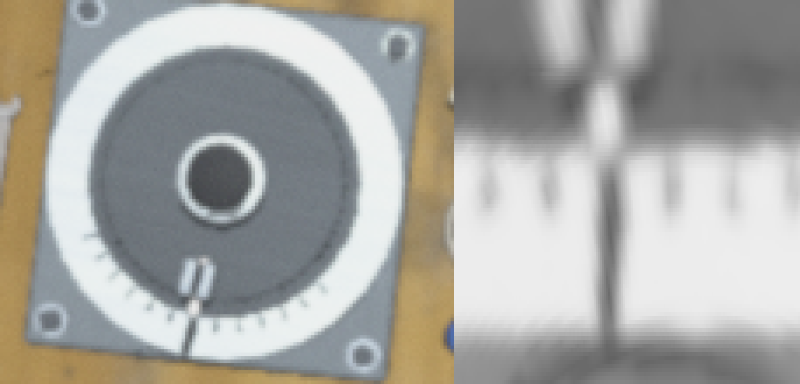

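The unrolled top view shows the white index at (605,110) directly above the long line at (607,240). The top fit puts the index 0.012 rad (0.9 mm) past the line, the same as the side view. Now I press the plunger.

```bash
python3 -c "
from h import *
rows([(.33,.29,.27,-.172),(.38,.31,.24,-.172),(.44,.327,.2,-.172),(.495,.34,.17,-.172),(.545,.353,.14,-.172)])"
```

```text
0 0.056 0.091 0.039 0 0 0.001; 0 0.112 0.182 0.099 0 0 0.001; 0 0.166 0.295 0.178 0 0 0.001; 0 0.211 0.399 0.238 0 0 0.001; 0 0.253 0.494 0.298 0 0 0.001
```

Request:
{"name": "jog_arm", "arguments": {"motion": "0 0.056 0.091 0.039 0 0 0; 0 0.112 0.182 0.099 0 0 0; 0 0.166 0.295 0.178 0 0 0; 0 0.211 0.399 0.238 0 0 0; 0 0.253 0.494 0.298 0 0 0"}}

```text
time: 11.6
tool_pos: [0.5382, 0.3512, 0.1447]
tool_rot: [-0.0, 0.765, 0.644, -0.001]
contact_force: [0.8, 0.5, 1.1]
gripper_width: 0.002
grasp_force: 0.0
```

```bash
python3 -c "
from h import *
for i in range(4): grab_frame('side')
s=state();print(np.round(s['tool_pos'],4))
X,Y=.5835,.362
rows([(.575,.36,.12,-.172),(X,Y,.1,-.172),(X,Y,.085,-.172),(X,Y,.08,-.172),(X,Y,.076,-.172)])"
```

```text
[0.536  0.3503 0.1435]
0 0.033 0.074 0.046 0 0 0.001; 0 0.040 0.090 0.086 0 0 0.001; 0 0.040 0.090 0.116 0 0 0.001; 0 0.040 0.090 0.126 0 0 0.001; 0 0.040 0.090 0.134 0 0 0.001
```

Request:
{"name": "jog_arm", "arguments": {"motion": "0 0.033 0.074 0.046 0 0 0; 0 0.04 0.09 0.086 0 0 0; 0 0.04 0.09 0.1 0 0 0; 0 0.04 0.09 0.106 0 0 0; 0 0.04 0.09 0.106 0 0 0"}}

```text
time: 12.42
tool_pos: [0.5838, 0.3633, 0.0955]
tool_rot: [0.0, 0.764, 0.645, 0.001]
contact_force: [0.5, 0.6, -0.9]
gripper_width: -0.0
grasp_force: 0.0
```

```bash
python3 -c "
from h import *
for i in range(3): grab_frame('side')
s=state();print(np.round(s['tool_pos'],4),s['contact_force'])
X,Y=.5835,.362
rows([(X,Y,z,-.172) for z in(.082,.078,.074,.070,.068)])"
```

```text
[0.5842 0.3633 0.0953] [-0.17817011  0.45531326  0.33885908]
0 -0.003 -0.001 0.027 0 0 0.001; 0 -0.003 -0.001 0.035 0 0 0.001; 0 -0.003 -0.001 0.043 0 0 0.001; 0 -0.003 -0.001 0.051 0 0 0.001; 0 -0.003 -0.001 0.055 0 0 0.001
```

Request:
{"name": "jog_arm", "arguments": {"motion": "0 -0.003 -0.001 0.027 0 0 0; 0 -0.003 -0.001 0.035 0 0 0; 0 -0.003 -0.001 0.043 0 0 0; 0 -0.003 -0.001 0.051 0 0 0; 0 -0.003 -0.001 0.054 0 0 0"}}

```text
time: 13.2
tool_pos: [0.583, 0.3614, 0.0699]
tool_rot: [-0.0, 0.765, 0.645, -0.001]
contact_force: [-10.3, -6.2, 20.2]
gripper_width: 0.002
grasp_force: 10.1
```

```bash
python3 -c "
from h import *
grab_frame('side');grab_frame('side')
s=state();print(np.round(s['tool_pos'],4),s['contact_force'])"
```

```text
[0.583  0.3614 0.0699] [-9.081452   -5.40578037 15.98282688]
```

The upward force of 16–20 N at z = 0.070 means the plunger is on its stop. I'll lift off, fold back and check.

Request:
{"name": "jog_arm", "arguments": {"motion": "0 0 0 -0.04 0 0 0; 0 0 0 -0.12 0 0 0; 0 -0.027 -0.1 -0.19 0 0 0; 0 -0.06 -0.2 -0.26 0 0 0; 0 -0.1 -0.3 -0.33 0 0 0"}}

```text
time: 13.92
tool_pos: [0.4278, 0.3382, 0.2321]
tool_rot: [-0.0, 0.765, 0.645, 0.001]
contact_force: [-0.5, 1.0, 0.6]
gripper_width: 0.002
grasp_force: 0.0
```

Request:
{"name": "jog_arm", "arguments": {"motion": "0 -0.04 -0.09 -0.04 0 0 0; 0 -0.09 -0.17 -0.07 0 0 0; 0 -0.14 -0.25 -0.09 0 0 0; 0 -0.14 -0.25 -0.09 0 0 0; 0 -0.14 -0.25 -0.09 0 0 0"}}

```text
time: 14.55
tool_pos: [0.2944, 0.2906, 0.2759]
tool_rot: [0.0, 0.765, 0.645, 0.001]
contact_force: [-0.1, -0.1, 0.0]
gripper_width: 0.0
grasp_force: 0.0
```

Run:
```python
from m import *
s=state();print(s['time'],np.round(s['tool_pos'],3),s['contact_force'])
f,im,samp=fit('top',4)
c=(.58275,.361); r,t2,M=polarmap(samp,c,'pics/p8.png'); x=t2[0]
print('target',peak(x,M[(r[:,0]>.083)&(r[:,0]<.098)].mean(0),.06,-1),'index',peak(x,M[(r[:,0]>.069)&(r[:,0]<.075)].mean(0),.06,1))
P=pts(f); m=np.hypot(P[...,0]-c[0],P[...,1]-c[1])<.012; print('plunger z top',np.median(P[m][:,2]),m.sum())
g=grab_frame('side'); P=pts(g); m=(np.hypot(P[...,0]-c[0],P[...,1]-c[1])<.014)&(P[...,2]>.06); print('side',np.median(P[m][:,2]),m.sum())
print([(np.round(d["at"],4).tolist(),round(d["p"],2)) for q in('top','side') for d in place_of(q,'plunger_top')[:1]])
```

```text
14.55 [0.294 0.291 0.276] [-0.06155712 -0.09219288  0.04014612]
target -0.1979160321572552 index -0.20938861689330013
plunger z top 0.06951167846920586 126
side 0.07009516354478595 94
[([0.5863, 0.364, 0.0695], 0.52), ([0.5866, 0.3617, 0.0698], 0.64)]
```

The plunger is fully down (top at 0.0698 m), the index is 0.9 mm from the line, and the robot is clear of everything, so I'm handing in.

```bash
python3 -c "
from plant import *
print(job_done())"
```

```text
the job is handed in; nothing more can be done
None
```

The job is handed in, with no verdict returned: by my last measurement the index sits about 0.9 mm past the long line (4 mm allowed), the lock plunger is about 8 mm down, and the robot is touching nothing.

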